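# Make up two spice kits in divided trays

### The job

Make up the two spice kits for the cooks: the palm-sugar disc and the wrapped shrimp-paste block go in the two-section tray, and the cinnamon bundle, the soy bottle and the pepper tin go in the three-section tray, one thing to a section in any order. Set each down gently so that it sits flat on the floor of its section, clear of the walls' tops, with the bottle and the tin standing upright and the disc, block and bundle the same way up as you found them. Leave the glass jars and the pestle standing where they are.

Things in the scene. Friction and masses are not known exactly. Their poses are not given: they have to be found in the camera images.
- tray2: Two-section tray: loose shallow bamboo tray, 165 mm long (x) by 118 (y) by 15 high, 0.6 kg, x axis roughly ahead of the robot, with equal sections in a row along x, each 72 (x) by 104 (y) mm inside; floor 6 mm above the underside, walls and dividers 7 thick, 9 above the floor. Section centres: x = -39.5 and +39.5 mm, y = 0. Origin: centre of the underside, z up.
- tray3: Three-section tray: loose shallow bamboo tray, 244 mm long (x) by 118 (y) by 15 high, 0.7 kg, x axis roughly ahead of the robot, with equal sections in a row along x, each 72 (x) by 104 (y) mm inside; floor 6 mm above the underside, walls and dividers 7 thick, 9 above the floor. Section centres: x = -79, 0 and +79 mm, y = 0. Origin: centre of the underside, z up.
- palm_sugar: Palm-sugar disc: solid dark brown round cake, 50 mm in diameter, 36 mm high, about 90 g, lying flat. Origin: centre of the underside, z up.
- shrimp_paste: Shrimp-paste block: rigid brick in tan paper with two dark rubber bands round it, 64 mm (its x) by 42 mm (its y) by 30 mm high, about 100 g. Origin: centre of the underside, z up.
- cinnamon: Cinnamon bundle: seven reddish-brown quills tied with two pale strings, stacked 2-3-2, lying; 80 mm long (its x), 33 mm wide (its y, widest from 6 to 24 mm up), 30 mm high, rigid, about 60 g. Origin: centre of the underside, z up.
- soy_bottle: Soy bottle: small standing dark bottle with a paper band and a white cap, 100 mm high; round body 46 mm in diameter up to 66 mm, then a shoulder and a cap 26 mm in diameter from 80 mm up; about 160 g. Origin: centre of the underside, z up.
- pepper_tin: Pepper tin: standing rectangular steel tin, 50 mm (its x) by 34 mm (its y), straight sides up to 70 mm, with a round 26 mm cap on top, 76 mm high in all; about 110 g. Origin: centre of the underside, z up.
- jar_a: Empty glass jar without lid, 68 mm in diameter, 110 mm high, standing on the bamboo turntable (200 mm across, top 28 mm above the bench, spins freely). Origin: centre of the underside, z up. Leave it standing where it is.
- jar_b: The second jar, the same as the first, on the same turntable. Leave it standing where it is.
- pestle: Short grey stone pestle, 100 mm high, 50 mm across at the foot, standing in the shallow dark stone cobek (184 mm across, 45 mm high). Origin: centre of the underside, z up. Leave it standing where it is.

How it is judged:
At the end, for the whole second after the job is handed in: Disc and block in different sections of the two-section tray; bundle, bottle and tin in different sections of the three-section tray; each within 22 mm (along the tray) and 40 mm (across) of the section's centre, on its floor (+-4 mm), level within 0.09 rad, at rest; trays flat (((x of palm_sugar in the frame of tray2 between -0.0615 and -0.0175 m and x of shrimp_paste in the frame of tray2 between 0.0175 and 0.0615 m) or (x of palm_sugar in the frame of tray2 between 0.0175 and 0.0615 m and x of shrimp_paste in the frame of tray2 between -0.0615 and -0.0175 m)) and y of palm_sugar in the frame of tray2 between -0.04 and 0.04 m and z of palm_sugar in the frame of tray2 between 0.002 and 0.01 m and angle between the z axis of each of palm_sugar, shrimp_paste and the z axis of tray2, either way round below 0.09 rad and angle between each of palm_sugar, shrimp_paste, cinnamon, soy_bottle, pepper_tin's own z axis and vertical below 0.15 rad and linear speed of each of palm_sugar, shrimp_paste, cinnamon, soy_bottle, pepper_tin below 0.015 m/s and angular speed of each of palm_sugar, shrimp_paste, cinnamon, soy_bottle, pepper_tin below 0.15 rad/s and y of shrimp_paste in the frame of tray2 between -0.04 and 0.04 m and z of shrimp_paste in the frame of tray2 between 0.002 and 0.01 m and ((x of cinnamon in the frame of tray3 between -0.101 and -0.057 m and x of soy_bottle in the frame of tray3 between -0.022 and 0.022 m and x of pepper_tin in the frame of tray3 between 0.057 and 0.101 m) or (x of cinnamon in the frame of tray3 between -0.101 and -0.057 m and x of soy_bottle in the frame of tray3 between 0.057 and 0.101 m and x of pepper_tin in the frame of tray3 between -0.022 and 0.022 m) or (x of cinnamon in the frame of tray3 between -0.022 and 0.022 m and x of soy_bottle in the frame of tray3 between -0.101 and -0.057 m and x of pepper_tin in the frame of tray3 between 0.057 and 0.101 m) or (x of cinnamon in the frame of tray3 between -0.022 and 0.022 m and x of soy_bottle in the frame of tray3 between 0.057 and 0.101 m and x of pepper_tin in the frame of tray3 between -0.101 and -0.057 m) or (x of cinnamon in the frame of tray3 between 0.057 and 0.101 m and x of soy_bottle in the frame of tray3 between -0.101 and -0.057 m and x of pepper_tin in the frame of tray3 between -0.022 and 0.022 m) or (x of cinnamon in the frame of tray3 between 0.057 and 0.101 m and x of soy_bottle in the frame of tray3 between -0.022 and 0.022 m and x of pepper_tin in the frame of tray3 between -0.101 and -0.057 m)) and y of cinnamon in the frame of tray3 between -0.04 and 0.04 m and z of cinnamon in the frame of tray3 between 0.002 and 0.01 m and angle between the z axis of each of cinnamon, soy_bottle, pepper_tin and the z axis of tray3, either way round below 0.09 rad and y of soy_bottle in the frame of tray3 between -0.04 and 0.04 m and z of soy_bottle in the frame of tray3 between 0.002 and 0.01 m and y of pepper_tin in the frame of tray3 between -0.04 and 0.04 m and z of pepper_tin in the frame of tray3 between 0.002 and 0.01 m and angle between each of tray2, tray3's own z axis and vertical below 0.06 rad); the robot touches nothing.
It fails at once if a glass jar or the pestle was shifted more than 25 mm or tipped (distance of any of jar_a, jar_b, pestle from where it was at the start of the episode above 0.025 m or angle between any of jar_a, jar_b, pestle's own z axis and vertical above 0.3 rad).
It fails at once if one of the five things was dropped from more than about 25 mm or flung (faster than 0.7 m/s with no finger on it) ((linear speed of palm_sugar above 0.7 m/s and contact force between palm_sugar and the fingers below 0.05 N) or (linear speed of shrimp_paste above 0.7 m/s and contact force between shrimp_paste and the fingers below 0.05 N) or (linear speed of cinnamon above 0.7 m/s and contact force between cinnamon and the fingers below 0.05 N) or (linear speed of soy_bottle above 0.7 m/s and contact force between soy_bottle and the fingers below 0.05 N) or (linear speed of pepper_tin above 0.7 m/s and contact force between pepper_tin and the fingers below 0.05 N)).
It also fails if it takes over 128 s, if anything falls off the work surface, if the arm or the gripper's body presses on something with over 40 N, if the wrist force passes 120 N, or if a joint passes its speed limit or range.

### The arm

A 6-joint arm with a two-finger parallel gripper is mounted at the origin on the work surface. World frame = base frame: x ahead of the robot, y to its left, z up, the work surface at z = 0. Lengths are in m, angles in rad, forces in N, time in s.
With the tool pointing down it reaches from about 0.275 to 0.725 m from the base axis. Payload 15.9 kg.
Tool frame: the origin (TCP) lies where the fingers leave the gripper's body, on its centre line; the fingertips stand 73 mm ahead of it and the grasp point (between the pads) lies arm.grasp_offset ahead of it (arm.grasp_offset is the distance from the TCP to the grasp point, in m); z points along the fingers, y is the line along which they close (so a half turn about z gives the same grasp; the last joint's range is limited). The gripper opens to 85 mm and grips with 20 to 120 N. Pads are 22 mm wide; open, the fingers measure 114 mm over their backs; the gripper's body (76 mm by 85 mm) begins 54 mm behind the grasp point. The pads swing forward as they close: fully open they stand 13 mm farther back than shut.
Start: joints at [-1.25, 0.213, -0.034, 1.323, 0, 1.571], TCP at [0.158, -0.474, 0.304] pointing down, gripper open.
Joint ranges: [-2.98, 2.98], [-0.74, 1.72], [-1.14, 1.35], [-2.1, 2.04], [-1.57, 1.44], [-3.14, 3.14]. Speed limits (rad/s): [1.89, 1.89, 2.39, 2.57, 3.14, 3.14].

### API

Orientations are given as a rotation vector (axis times angle).
In Python, from workcell import arm gives the robot as it stands.
- The arm moves only by the shell command python3 steer.py 'ROWS' [FORCE]. ROWS is rows parted by semicolons, their numbers by spaces, 1 to 8 of them, each of 5 numbers: the finger opening in m, then dx, dy, dz in m, then a turn about the tool's z in rad; each row is the pose to reach, as a shift and turn from the pose commanded when the command began, along the tool's axes at that moment; what a row does not reach only later rows make up. A row lasts 1/12 s, in which the tool goes at most 0.0417 m and 0.125 rad, less where a joint would pass 70% of its speed; a pose out of reach is approached as far as the arm can. The fingers move at their own pace and stop on an object; FORCE is the grip in N (left out, the last holds). Time passes only in rows, so rows that do not move let the fingers close. It prints the time, the measured TCP pose, the force, the opening and the grip force at its end.
- arm.get_obs(): the state, without advancing time (a new reading comes with each control period).
- arm.grab_frame(name): name is "scene" or "top"; returns a dict with "color" (480x640x3 uint8, blue, green, red), "range_z" (480x640 float32, m along the optical axis (not along the pixel's ray), 0 where there is no reading), "K" (3x3 intrinsics, pixels), "distortion" ([k1, k2, p1, p2, k3] as OpenCV has them; the pictures are not rectified), "R" (3x3) and "t" (3): a world point X has camera coordinates R X + t. Camera axes: x right, y down, z forward; pixel columns grow to the right and rows downward; lengths in m; the calibration is good to about 2 mm. A picture is of the moment at which its call begins.
- arm.finish_job(): hands the job in; it is judged then, once.
The state is a dict: "clock": time; "qpos": joint angles; "dq": joint speeds; "tau": joint torques, N m; "eef_pos": TCP position; "ee_rot": TCP orientation; "force": force on the tool from outside, world axes, zero at the start; "moment": the same for the moment, N m; "opening": finger opening in m; "gripper_force": force on a finger pad.
Only numpy, scipy, OpenCV 4.12 (cv2) and the standard library are available. Lean on these libraries where they do the work, as an engineer would, in place of code of your own. Each camera call takes 0.05 s, during which the arm holds its last target. There are 200 camera calls.

## Working session

There is one attempt and no reset: what is moved stays moved. The work goes in short steps, Python scripts to look and compute and a shell command to move; the robot and the scene stay as the last step left them, time stands still between calls to the robot, and variables do not carry over. Pictures are saved under pics/ and viewed, at most 14 in all, crops included, and the job is handed in when it is done.

```bash
ls; mkdir -p pics
python3 - <<'E'
from workcell import arm
import cv2
o=arm.get_obs();print(o);print(arm.grasp_offset)
for n in("scene","top"):
    f=arm.grab_frame(n);cv2.imwrite(f"pics/{n}0.png",f["color"]);print(n,f["K"],f["distortion"],f["R"],f["t"],(f["range_z"]>0).mean())
E
```

```text
pics
steer.py
workcell.py
{'clock': 0.0, 'qpos': array([-1.25000055e+00,  2.13318822e-01, -3.50565264e-02,  1.32348800e+00,
       -9.17506770e-06,  1.57080053e+00]), 'dq': array([ 0.00088505, -0.00073329, -0.00030279, -0.00043115,  0.00265434,
        0.00023248]), 'tau': array([ 1.11111414e-03, -6.86162925e+01,  4.87112403e+01,  1.78650208e-02,
        1.34842749e-04, -6.01372562e-05]), 'eef_pos': array([ 0.15757781, -0.47424933,  0.30343579]), 'ee_rot': array([-3.10022926e+00, -5.01572408e-01,  2.81824671e-04]), 'force': array([-0.05846294, -0.08319014, -0.47213213]), 'moment': array([-0.02466158, -0.02680406,  0.04480957]), 'gripper_force': 0.0, 'opening': 0.08536400268884406}
0.0539
scene [[473.50304588   0.         311.73595018]
 [  0.         473.50304588 236.46204967]
 [  0.           0.           1.        ]] [-0.01042955  0.          0.          0.          0.        ] [[ 0.13046573  0.99143315 -0.00624486]
 [ 0.82330864 -0.11184678 -0.55646489]
 [-0.55239621  0.06745815 -0.83084765]] [-0.06055683 -0.46355156  1.34429406] 0.9960026041666666
top [[546.127904     0.         317.21783811]
 [  0.         546.127904   237.46241862]
 [  0.           0.           1.        ]] [-0.06336254  0.          0.          0.          0.        ] [[-0.01941887 -0.9996755   0.01648644]
 [-0.99726587  0.01819087 -0.07162313]
 [ 0.07129998 -0.0178322  -0.99729551]] [-0.00180527  0.61102607  1.12608873] 0.99609375
```

View pics/top0.png

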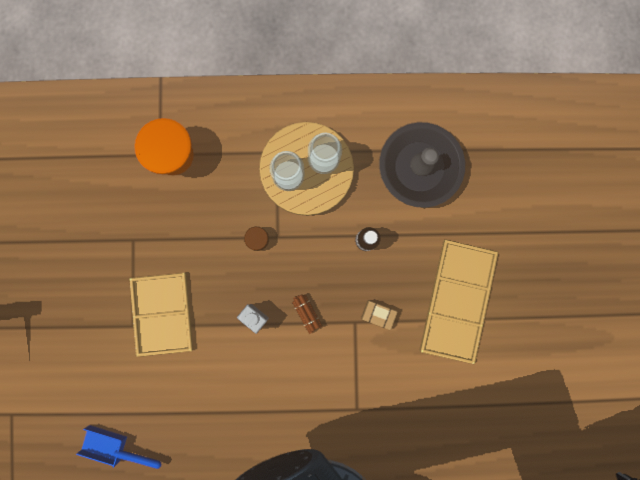

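View pics/scene0.png

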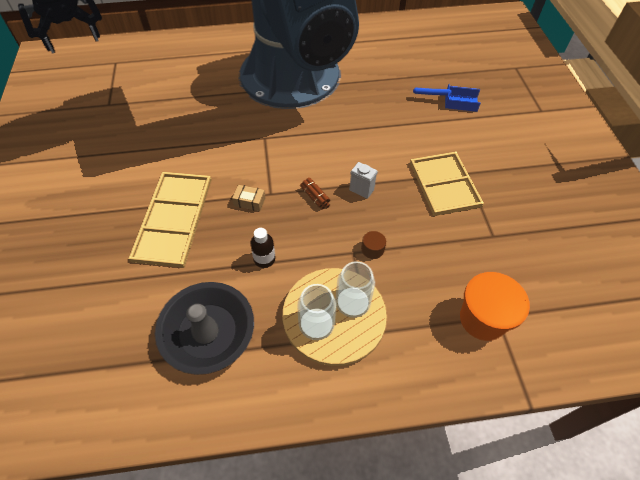

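The top view shows tray2 at about (160,315), tray3 at (460,300), disc (256,238), bottle (369,238), tin (252,319), bundle (307,313) and block (380,314). The jars at (287,170) and (325,152) and the pestle at (428,157) are clear of the paths. The scene view agrees. Next I measure everything from depth in both views.

```bash
cat > h.py <<'E'
import numpy as np, cv2
from scipy.spatial.transform import Rotation as Ro
from workcell import arm
def cloud(name):
    f=arm.grab_frame(name); z=f["range_z"].astype(float)
    v,u=np.mgrid[0:480,0:640]
    p=cv2.undistortPoints(np.stack([u,v],-1).reshape(-1,1,2).astype(float),f["K"],np.array(f["distortion"])).reshape(480,640,2)
    c=np.dstack([p*z[...,None],z])
    w=(c-f["t"])@f["R"]; w[z==0]=np.nan
    return f["color"],w
def rect(w,xy,r,z0,z1):
    """min-area rectangle of points with z in band near xy: centre, sizes, direction of long side (deg), z median"""
    m=(np.hypot(w[...,0]-xy[0],w[...,1]-xy[1])<r)&(w[...,2]>z0)&(w[...,2]<z1)
    q=w[m]
    if len(q)<8: return None
    b=cv2.minAreaRect((q[:,:2]*1000).astype(np.float32)); p=cv2.boxPoints(b)
    e=[p[1]-p[0],p[2]-p[1]]; e=max(e,key=np.linalg.norm)
    a=np.degrees(np.arctan2(e[1],e[0])); a=(a+90)%180-90
    return np.round([*b[0],max(b[1]),min(b[1]),a,np.median(q[:,2])*1000,len(q)],1)
def go(x,y,z,closedeg):
    """shift in the tool's axes to TCP x,y,z (m) with closing line at closedeg in world"""
    o=arm.get_obs();R=Ro.from_rotvec(o["ee_rot"]).as_matrix();d=R.T@(np.array([x,y,z])-o["eef_pos"])
    c=np.radians(closedeg);v=R.T@[np.cos(c),np.sin(c),0];t=np.arctan2(-v[0],v[1]);t=(t+np.pi/2)%np.pi-np.pi/2
    print("shift",np.round(d,4),"turn",round(t,3),"q6",o["qpos"][5].round(2),"f",o["force"].round(1),"clk",o["clock"])
E
python3 - <<'E'
from h import *
P=dict(tray2=(160,315),tray3=(460,300),disc=(256,238),bottle=(369,238),tin=(252,319),bundle=(307,313),block=(380,314))
B=dict(tray2=(.13,.008,.022),tray3=(.16,.008,.022),disc=(.05,.03,.045),bottle=(.06,.03,.11),tin=(.05,.055,.085),bundle=(.06,.02,.04),block=(.05,.024,.04))
_,w=cloud("top");_,s=cloud("scene")
print("bench z",np.nanmedian(w[360:400,180:400,2]),np.nanmedian(s[100:130,350:400,2]))
for n,(u,v) in P.items():
    c=w[v,u];print(n,c.round(3));print("  top",rect(w,c,*B[n]));print("  scn",rect(s,c,*B[n]))
for n,(u,v) in dict(jarA=(287,158),jarB=(325,140),pes=(430,156)).items(): print(n,w[v,u].round(3))
E
```

```text
bench z -0.0005400588251772442 -0.0012209665900689058
tray2 [nan nan nan]
  top None
  scn None
tray3 [ 0.473 -0.316  0.005]
  top [ 471.1 -311.6  244.3  120.2  -14.6   12.7 2053. ]
  scn [ 481.4 -270.7  247.3  213.   -14.3   13.1 1547. ]
disc [0.611 0.114 0.035]
  top [611.7 114.5  48.4  47.   43.4  35.6 436. ]
  scn [611.4 111.3  48.8  48.3  38.4  34.5 382. ]
bottle [ 0.602 -0.113  0.102]
  top [ 604.6 -116.4   44.8   44.7  -43.6   75.2  441. ]
  scn [ 609.9 -120.    45.5   36.5   88.8   71.7  608. ]
tin [0.447 0.12  0.074]
  top [446.9 122.1  51.5  36.3  49.4  69.9 470. ]
  scn [447.7 117.9  52.3  37.2  53.   68.4 354. ]
bundle [0.454 0.011 0.03 ]
  top [453.9  12.   78.8  31.7  27.5  27.9 458. ]
  scn [455.4   8.   78.8  27.9  25.6  27.4 295. ]
block [ 0.449 -0.14   0.032]
  top [ 446.3 -139.5   64.2   42.1   67.8   29.7  625. ]
  scn [ 446.  -142.2   64.    46.1   67.3   29.   442. ]
jarA [0.773 0.046 0.059]
jarB [ 0.809 -0.032  0.063]
pes [ 0.76  -0.236  0.118]
```

Run:
```python
from h import *
_,w=cloud("top");_,s=cloud("scene")
for W in(w,s):
    print("tray2",rect(W,(.445,.29),.125,.008,.022))
    print("tray3",rect(W,(.473,-.314),.145,.009,.022))
    print("cap",rect(W,(.605,-.117),.04,.096,.11))
```

```text
tray2 [ 463.2  320.6  179.3  119.7    4.5   12.7 1562. ]
tray3 [ 471.1 -311.3  244.   119.9  -14.4   13.5 1678. ]
cap [ 604.4 -117.7   24.2   23.9   87.8   99.7  131. ]
tray2 [455.5 315.6 168.5 120.4   5.6  12.5 882. ]
tray3 [ 479.3 -278.6  247.1  197.3  -14.    13.4 1364. ]
cap [ 605.2 -119.9   24.6   23.6  -62.8   98.8  118. ]
```

Run:
```python
from h import *
for n in("top","scene"):
    _,w=cloud(n)
    for t,xy,r in(("tray2",(.45,.31),.12),("tray3",(.473,-.313),.15)):
        m=((w[...,2]>.0035)&(w[...,2]<.02)&(np.hypot(w[...,0]-xy[0],w[...,1]-xy[1])<r)).astype(np.uint8)
        m=cv2.morphologyEx(m,cv2.MORPH_OPEN,np.ones((3,3)))
        k,l,st,_=cv2.connectedComponentsWithStats(m);i=1+st[1:,4].argmax()
        q=w.copy();q[l!=i]=np.nan
        print(n,t,rect(q,xy,r,0,.03),"wall",rect(q,xy,r,.011,.02))
```

```text
top tray2 [ 455.7  320.1  164.8  119.5    5.     7.7 2997. ] wall [455.9 320.  164.4 119.1   5.   14.4 954. ]
top tray3 [ 470.8 -312.7  245.8  122.1  -14.2    7.9 3585. ] wall [ 470.9 -311.4  243.4  119.7  -14.6   14.2 1266. ]
scene tray2 [ 455.1  315.6  169.2  120.5    5.    10.8 1331. ] wall [455.8 315.6 167.4 119.6   5.4  13.2 640. ]
scene tray3 [ 469.2 -315.6  248.7  121.5  -14.3    6.6 4022. ] wall [ 470.5 -315.7  246.2  120.6  -14.4   13.8 1129. ]
```

```bash
python3 -c "
from h import *
go(.446,-.141,.082,-22.5)"
```

```text
shift [ 0.3788 -0.2255  0.2219] turn -0.857 q6 1.57 f [ 0.   0.2 -0.6] clk 0.4
```

```bash
R='0.085 0.3788 -0.2255 0.1 -0.857'; python3 steer.py '0.085 0.3788 -0.2255 0.1 -0.857;0.085 0.3788 -0.2255 0.1 -0.857;0.085 0.3788 -0.2255 0.1 -0.857;0.085 0.3788 -0.2255 0.1 -0.857;0.085 0.3788 -0.2255 0.1 -0.857;0.085 0.3788 -0.2255 0.1 -0.857;0.085 0.3788 -0.2255 0.1 -0.857;0.085 0.3788 -0.2255 0.1 -0.857' 45; python3 -c "
from h import *
go(.446,-.141,.082,-22.5)"
```

```text
clock: 1.07
eef_pos: [0.3712, -0.2268, 0.23]
ee_rot: [2.605, 1.754, 0.0]
force: [0.5, -1.3, 0.5]
opening: 0.0851
gripper_force: 0.0
shift [0.1077 0.0369 0.148 ] turn 0.007 q6 1.41 f [ 0.5 -1.3  0.5] clk 1.0667
```

```bash
python3 steer.py '0.085 0 0 0 0;0.085 0 0 0 0'; python3 -c "
from h import *
go(.446,-.141,.082,-22.5)"
```

```text
clock: 1.23
eef_pos: [0.3712, -0.2269, 0.2298]
ee_rot: [-2.608, -1.75, 0.0]
force: [-0.8, -0.5, -0.6]
opening: 0.0848
gripper_force: 0.0
shift [0.1078 0.0368 0.1478] turn 0.004 q6 1.41 f [-0.8 -0.5 -0.6] clk 1.2333
```

```bash
python3 steer.py '0.085 0.108 0.037 0.04 0.004;0.085 0.108 0.037 0.04 0.004;0.085 0.108 0.037 0.04 0.004;0.085 0.108 0.037 0.08 0.004;0.085 0.108 0.037 0.11 0.004;0.085 0.108 0.037 0.135 0.004;0.085 0.108 0.037 0.148 0.004;0.085 0.108 0.037 0.148 0.004' && python3 steer.py '0.03 0 0 0 0;0.03 0 0 0 0;0.03 0 0 0 0;0.03 0 0 0 0;0.03 0 0 0 0;0.03 0 0 0 0;0.03 0 0 0 0;0.03 0 0 0 0' 45
python3 - <<'E'
from h import *
cv2.imwrite("pics/g1.png",arm.grab_frame("scene")["color"][120:300,120:400].repeat(2,0).repeat(2,1))
go(.446,-.141,.082,-22.5)
E
```

```text
clock: 1.9
eef_pos: [0.444, -0.1437, 0.0799]
ee_rot: [-2.615, -1.736, 0.004]
force: [-1.0, -1.0, 0.5]
opening: 0.0851
gripper_force: 0.0
clock: 2.57
eef_pos: [0.4465, -0.1435, 0.0835]
ee_rot: [2.614, 1.738, 0.001]
force: [-3.5, -0.9, 11.7]
opening: 0.041
gripper_force: 44.9
shift [ 0.0021 -0.0014  0.0015] turn -0.005 q6 1.66 f [-3.  -0.6  9.8] clk 2.6167
```

View pics/g1.png

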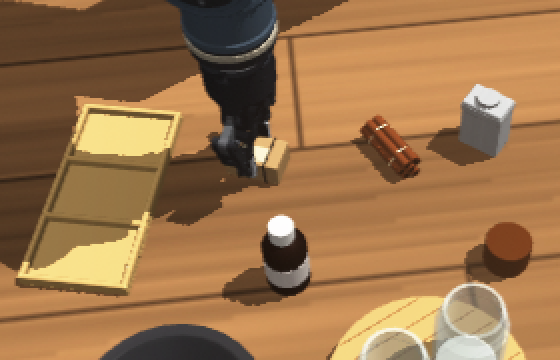

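The picture shows the fingers closed around the block at about (262,158) in the crop, with the grip at 45 N and the opening at 41 mm. I now lift it and carry it to the near section of tray2.

```bash
python3 steer.py '0.03 0 0 -0.03 0;0.03 0 0 -0.06 0;0.03 0 0 -0.09 0;0.03 0 0 -0.12 0;0.03 0 0 -0.12 0'; python3 -c "
from h import *
go(.4164,.3146,.2,5)"
```

```text
clock: 3.03
eef_pos: [0.448, -0.1438, 0.2081]
ee_rot: [2.611, 1.736, 0.008]
force: [1.9, -0.7, -0.4]
opening: 0.0407
gripper_force: 47.1
shift [ 0.4105 -0.2064  0.0067] turn -0.484 q6 1.66 f [ 1.9 -0.7 -0.4] clk 3.0333
```

```bash
python3 steer.py '0.03 0.036 -0.018 0 -0.05;0.03 0.073 -0.037 0 -0.1;0.03 0.11 -0.055 0 -0.15;0.03 0.146 -0.073 0 -0.2;0.03 0.182 -0.092 0 -0.25;0.03 0.219 -0.11 0 -0.3;0.03 0.256 -0.128 0 -0.35;0.03 0.292 -0.146 0 -0.4' && python3 steer.py '0.03 0.036 -0.018 0 -0.01;0.03 0.073 -0.037 0 -0.02;0.03 0.08 -0.04 0 -0.03;0.03 0.08 -0.04 0 -0.03'; python3 -c "
from h import *
go(.4164,.3146,.091,5)"
```

```text
clock: 3.7
eef_pos: [0.4236, 0.1848, 0.2027]
ee_rot: [2.215, 2.227, 0.002]
force: [1.1, 0.3, -0.8]
opening: 0.0411
gripper_force: 47.0
clock: 4.03
eef_pos: [0.3828, 0.2648, 0.2024]
ee_rot: [-2.179, -2.263, -0.001]
force: [1.0, 0.4, -0.7]
opening: 0.0412
gripper_force: 47.0
shift [0.0484 0.0354 0.1115] turn -0.05 q6 2.14 f [ 1.   0.4 -0.7] clk 4.0333
```

```bash
python3 steer.py '0.03 0.0242 0.0177 0 -0.025;0.03 0.0484 0.0354 0.01 -0.05;0.03 0.0484 0.0354 0.04 -0.05;0.03 0.0484 0.0354 0.065 -0.05;0.03 0.0484 0.0354 0.085 -0.05;0.03 0.0484 0.0354 0.097 -0.05;0.03 0.0484 0.0354 0.102 -0.05;0.03 0.0484 0.0354 0.102 -0.05'; python3 -c "
from h import *
go(.4164,.3146,.0895,5)
for n in('scene','top'):
    c,w=cloud(n);print(rect(w,(.416,.315),.05,.03,.06))
    cv2.imwrite('pics/p1.png',c[110:260,360:560].repeat(3,0).repeat(3,1)) if n=='scene' else 0
"
```

```text
clock: 4.7
eef_pos: [0.4177, 0.3111, 0.0995]
ee_rot: [-2.129, -2.31, 0.002]
force: [-0.2, 0.1, -1.3]
opening: 0.0411
gripper_force: 47.0
shift [ 0.0036 -0.001   0.01  ] turn -0.005 q6 2.13 f [-0.2  0.1 -1.3] clk 4.7
[420.8 305.9  64.7  61.1  18.9  44.1 386. ]
[420.8 295.5  69.   28.4   5.6  46.2 322. ]
```

View pics/p1.png

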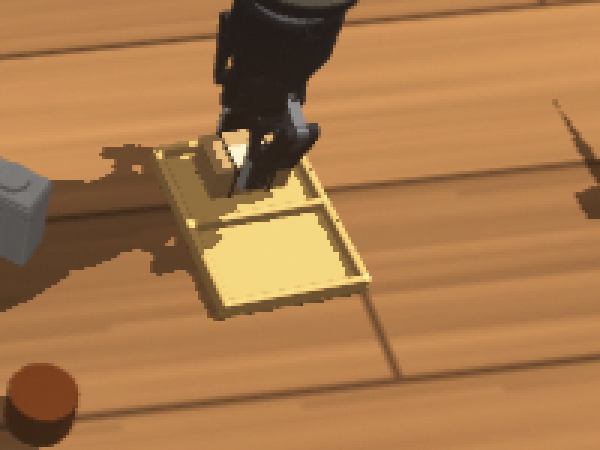

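The picture shows the block hanging over the near section at about (235,165), clear of the divider. I lower it slowly until it touches, watching the force.

```bash
python3 steer.py '0.03 0.0036 -0.001 0.003 0;0.03 0.0036 -0.001 0.006 0;0.03 0.0036 -0.001 0.0075 0;0.03 0.0036 -0.001 0.0085 0'; python3 steer.py '0.03 0 0 0.001 0;0.03 0 0 0.001 0'; python3 steer.py '0.03 0 0 0.001 0;0.03 0 0 0.001 0'
```

```text
clock: 5.13
eef_pos: [0.4163, 0.3158, 0.0917]
ee_rot: [2.127, 2.312, 0.0]
force: [-0.5, 0.4, -0.8]
opening: 0.041
gripper_force: 47.0
clock: 5.3
eef_pos: [0.4163, 0.3156, 0.0905]
ee_rot: [-2.127, -2.312, 0.0]
force: [0.1, 0.5, -1.8]
opening: 0.0408
gripper_force: 47.0
clock: 5.47
eef_pos: [0.4164, 0.3157, 0.0896]
ee_rot: [2.127, 2.312, 0.0]
force: [-0.1, -0.5, -0.2]
opening: 0.0407
gripper_force: 47.1
```

```bash
python3 steer.py '0.03 0 0 0.001 0;0.03 0 0 0.001 0'; python3 steer.py '0.03 0 0 0.001 0;0.03 0 0 0.001 0';python3 steer.py '0.03 0 0 0.001 0;0.03 0 0 0.001 0'
```

```text
clock: 5.63
eef_pos: [0.4164, 0.3157, 0.0895]
ee_rot: [2.127, 2.312, 0.001]
force: [-5.7, -4.8, 18.8]
opening: 0.0408
gripper_force: 49.2
clock: 5.8
eef_pos: [0.4164, 0.3157, 0.0895]
ee_rot: [2.127, 2.311, 0.002]
force: [-12.9, -8.5, 38.2]
opening: 0.0409
gripper_force: 51.6
clock: 5.97
eef_pos: [0.4164, 0.3157, 0.0894]
ee_rot: [2.127, 2.311, 0.003]
force: [-17.6, -14.2, 58.6]
opening: 0.041
gripper_force: 54.1
```

```bash
python3 steer.py '0.041 0 0 -0.003 0;0.05 0 0 -0.003 0;0.052 0 0 -0.003 0;0.052 0 0 -0.003 0;0.055 0 0 -0.02 0;0.06 0 0 -0.05 0;0.07 0 0 -0.08 0;0.085 0 0 -0.11 0' 40; python3 -c "
from h import *
go(.6115,.113,.2,95)"
```

```text
clock: 6.63
eef_pos: [0.416, 0.3154, 0.1975]
ee_rot: [-2.127, -2.312, 0.002]
force: [0.9, 0.5, 1.0]
opening: 0.0801
gripper_force: 0.0
shift [-0.2179  0.1781 -0.0026] turn 1.567 q6 2.14 f [0.9 0.5 1. ] clk 6.6333
```

```bash
python3 steer.py '0.085 -0.027 0.022 0 -0.125;0.085 -0.054 0.044 0 -0.25;0.085 -0.081 0.066 0 -0.375;0.085 -0.108 0.088 0 -0.5;0.085 -0.135 0.11 0 -0.625;0.085 -0.162 0.132 0 -0.75;0.085 -0.189 0.154 0 -0.875;0.085 -0.2179 0.1781 0 -1'; python3 steer.py '0.085 0 0 0 -0.12;0.085 0 0 0 -0.24;0.085 0 0 0 -0.36;0.085 0 0 0 -0.48;0.085 0 0 0 -0.575'; python3 -c "
from h import *
go(.6115,.113,.084,95)
_,w=cloud('scene');print(rect(w,(.417,.315),.06,.03,.045))
_,w=cloud('top');print(rect(w,(.417,.315),.06,.03,.045))"
```

```text
clock: 7.3
eef_pos: [0.6126, 0.1119, 0.1962]
ee_rot: [-0.775, -3.044, 0.0]
force: [1.0, 1.4, 0.2]
opening: 0.0849
gripper_force: 0.0
clock: 7.72
eef_pos: [0.6119, 0.1131, 0.196]
ee_rot: [0.12, -3.138, 0.0]
force: [0.5, -0.8, 0.4]
opening: 0.0849
gripper_force: 0.0
shift [ 3.00e-04 -1.00e-04  1.12e-01] turn -0.011 q6 0.11 f [ 0.5 -0.8  0.4] clk 7.7167
[416.6 315.5  64.9  45.3 -85.7  34.4 398. ]
[416.8 331.3  42.3  41.1   4.9  35.7 373. ]
```

```bash
python3 steer.py '0.085 0 0 0.035 0;0.085 0 0 0.07 0;0.085 0 0 0.095 0;0.085 0 0 0.108 0;0.085 0 0 0.112 0;0.085 0 0 0.112 0'; python3 steer.py '0.04 0 0 0 0;0.04 0 0 0 0;0.04 0 0 0 0;0.04 0 0 0 0;0.04 0 0 0 0;0.04 0 0 0 0' 45;  python3 steer.py '0.04 0 0 -0.03 0;0.04 0 0 -0.06 0;0.04 0 0 -0.09 0;0.04 0 0 -0.12 0;0.04 0 0 -0.12 0'; python3 -c "
from h import *
go(.4951,.3214,.2,95)"
```

```text
clock: 8.32
eef_pos: [0.6113, 0.1132, 0.0837]
ee_rot: [0.106, -3.138, 0.0]
force: [0.9, -0.5, 1.0]
opening: 0.0848
gripper_force: 0.0
clock: 8.82
eef_pos: [0.6126, 0.1134, 0.0861]
ee_rot: [-0.109, 3.138, 0.0]
force: [-1.6, -0.4, 7.6]
opening: 0.0486
gripper_force: 46.0
clock: 9.23
eef_pos: [0.6141, 0.1137, 0.2116]
ee_rot: [-0.109, 3.131, 0.002]
force: [1.5, -0.2, -0.2]
opening: 0.0482
gripper_force: 47.3
shift [0.1043 0.2155 0.0109] turn -0.018 q6 0.11 f [ 1.5 -0.2 -0.2] clk 9.2333
```

```bash
python3 steer.py '0.04 0.0149 0.0308 0 0;0.04 0.0298 0.0616 0 0;0.04 0.0447 0.0924 0 0;0.04 0.0596 0.1232 0 0;0.04 0.0745 0.154 0 0;0.04 0.09 0.186 0 0;0.04 0.1043 0.2155 0.01 0;0.04 0.1043 0.2155 0.02 0';  python3 steer.py '0.04 0 0 0.03 0;0.04 0 0 0.055 0;0.04 0 0 0.075 0;0.04 0 0 0.088 0;0.04 0 0 0.093 0;0.04 0 0 0.093 0'; python3 -c "
from h import *
go(.4951,.3214,.092,95)"
```

```text
clock: 9.9
eef_pos: [0.4905, 0.3255, 0.1855]
ee_rot: [-0.116, 3.138, 0.004]
force: [-0.1, -0.4, -1.4]
opening: 0.0483
gripper_force: 47.3
clock: 10.4
eef_pos: [0.4928, 0.3209, 0.0919]
ee_rot: [-0.11, 3.139, 0.0]
force: [0.3, 0.3, -1.5]
opening: 0.0481
gripper_force: 49.0
shift [-0.0024  0.0004 -0.0001] turn -0.017 q6 0.51 f [ 0.3  0.3 -1.5] clk 10.4
```

```bash
python3 steer.py '0.04 0 0 0.001 0;0.04 0 0 0.001 0'; python3 steer.py '0.04 0 0 0.001 0;0.04 0 0 0.001 0'
```

```text
clock: 10.57
eef_pos: [0.493, 0.3211, 0.0913]
ee_rot: [-0.11, 3.139, 0.001]
force: [-0.6, -1.0, 2.4]
opening: 0.0482
gripper_force: 49.3
clock: 10.73
eef_pos: [0.493, 0.3211, 0.0912]
ee_rot: [-0.11, 3.139, 0.001]
force: [-8.0, -4.5, 18.8]
opening: 0.0479
gripper_force: 51.0
```

Seated. I release, rise and go to the tin.

```bash
python3 steer.py '0.05 0 0 -0.001 0;0.058 0 0 -0.001 0;0.062 0 0 -0.001 0;0.065 0 0 -0.001 0;0.07 0 0 -0.02 0;0.08 0 0 -0.05 0;0.085 0 0 -0.08 0;0.085 0 0 -0.11 0'; python3 -c "
from h import *
go(.4473,.120,.2,-39)
_,w=cloud('scene');print(rect(w,(.493,.32),.06,.037,.05))
_,w=cloud('top');print(rect(w,(.493,.32),.06,.037,.05))"
```

```text
clock: 11.4
eef_pos: [0.4925, 0.3207, 0.2007]
ee_rot: [0.11, -3.139, 0.001]
force: [0.5, 0.7, -0.8]
opening: 0.0853
gripper_force: 0.0
shift [ 0.0591 -0.1971  0.0008] turn -0.82 q6 0.51 f [ 0.5  0.7 -0.8] clk 11.4
[491.2 316.9  49.5  48.4 -42.8  40.6 302. ]
[473.5 315.   80.1  33.5  -0.5  40.8 107. ]
```

```bash
python3 steer.py '0.085 0.009 -0.03 0 -0.12;0.085 0.018 -0.06 0 -0.24;0.085 0.027 -0.09 0 -0.36;0.085 0.036 -0.12 0 -0.48;0.085 0.045 -0.15 0 -0.6;0.085 0.054 -0.18 0 -0.72;0.085 0.0591 -0.1971 0 -0.82;0.085 0.0591 -0.1971 0 -0.82'; python3 -c "
from h import *
go(.4473,.120,.092,-39)
_,w=cloud('scene');print(rect(w,(.4473,.12),.05,.06,.085))"
```

```text
clock: 12.17
eef_pos: [0.4466, 0.1174, 0.1993]
ee_rot: [1.359, -2.831, 0.001]
force: [0.3, -0.2, 0.1]
opening: 0.085
gripper_force: 0.0
shift [-0.0026  0.0011  0.1073] turn 0.005 q6 -0.64 f [ 0.3 -0.2  0.1] clk 12.1667
[448.2 117.9  52.3  36.6  53.8  68.7 311. ]
```

```bash
python3 steer.py '0.085 -0.0026 0.0011 0.035 0;0.085 -0.0026 0.0011 0.07 0;0.085 -0.0026 0.0011 0.09 0;0.085 -0.0026 0.0011 0.102 0;0.085 -0.0026 0.0011 0.107 0;0.085 -0.0026 0.0011 0.107 0'; python3 steer.py '0.025 0 0 0 0;0.025 0 0 0 0;0.025 0 0 0 0;0.025 0 0 0 0;0.025 0 0 0 0;0.025 0 0 0 0;0.025 0 0 0 0' 45;  python3 steer.py '0.025 0 0 -0.03 0;0.025 0 0 -0.06 0;0.025 0 0 -0.09 0;0.025 0 0 -0.12 0;0.025 0 0 -0.12 0'; python3 -c "
from h import *
go(.3942,-.2937,.2,-14.5)"
```

```text
clock: 12.72
eef_pos: [0.4479, 0.1233, 0.0916]
ee_rot: [1.351, -2.834, -0.001]
force: [-0.4, -0.6, -1.1]
opening: 0.0848
gripper_force: 0.0
clock: 13.3
eef_pos: [0.4488, 0.123, 0.0934]
ee_rot: [-1.352, 2.835, -0.0]
force: [-1.7, -0.3, 7.2]
opening: 0.0336
gripper_force: 44.4
clock: 13.72
eef_pos: [0.4504, 0.1234, 0.2181]
ee_rot: [-1.349, 2.829, -0.002]
force: [1.0, 0.8, -0.4]
opening: 0.0339
gripper_force: 45.3
shift [ 0.3596 -0.2188  0.0169] turn -0.428 q6 -0.62 f [ 1.   0.8 -0.4] clk 13.7167
```

```bash
python3 steer.py '0.025 0.03 -0.018 0 -0.05;0.025 0.06 -0.0365 0 -0.1;0.025 0.09 -0.055 0 -0.15;0.025 0.12 -0.073 0 -0.2;0.025 0.15 -0.091 0 -0.25;0.025 0.18 -0.11 0 -0.3;0.025 0.21 -0.128 0 -0.35;0.025 0.24 -0.146 0 -0.4'; python3 steer.py '0.025 0.03 -0.018 0 -0.01;0.025 0.06 -0.0365 0 -0.02;0.025 0.09 -0.055 0 -0.028;0.025 0.1196 -0.0728 0 -0.028;0.025 0.1196 -0.0728 0 -0.028'; python3 -c "
from h import *
go(.3942,-.2937,.102,-14.5)"
```

```text
clock: 14.38
eef_pos: [0.4102, -0.1572, 0.2127]
ee_rot: [-1.892, 2.508, -0.001]
force: [1.1, -0.4, -1.5]
opening: 0.0337
gripper_force: 45.3
clock: 14.8
eef_pos: [0.4485, -0.2954, 0.2121]
ee_rot: [1.92, -2.486, 0.003]
force: [0.2, -0.0, -1.6]
opening: 0.0337
gripper_force: 45.3
shift [0.0119 0.0531 0.1101] turn -0.003 q6 -1.9 f [ 0.2 -0.  -1.6] clk 14.8
```

```bash
python3 steer.py '0.025 0.006 0.0265 0 0;0.025 0.0119 0.0531 0 0;0.025 0.0119 0.0531 0.03 0;0.025 0.0119 0.0531 0.06 0;0.025 0.0119 0.0531 0.085 0;0.025 0.0119 0.0531 0.1 0;0.025 0.0119 0.0531 0.108 0;0.025 0.0119 0.0531 0.108 0'; python3 -c "
from h import *
go(.3942,-.2937,.0994,-14.5)"
```

```text
clock: 15.47
eef_pos: [0.3925, -0.2883, 0.1033]
ee_rot: [1.923, -2.483, -0.004]
force: [-0.4, 0.8, 0.1]
opening: 0.0335
gripper_force: 45.5
shift [ 0.0048 -0.003   0.0039] turn 0.0 q6 -1.95 f [-0.4  0.8  0.1] clk 15.4667
```

```bash
python3 steer.py '0.025 0.0048 -0.003 0.001 0;0.025 0.0048 -0.003 0.003 0;0.025 0.0048 -0.003 0.004 0;0.025 0.0048 -0.003 0.004 0';python3 steer.py '0.025 0 0 0.001 0;0.025 0 0 0.001 0';python3 steer.py '0.025 0 0 0.001 0;0.025 0 0 0.001 0'
```

```text
clock: 15.8
eef_pos: [0.3953, -0.2945, 0.1012]
ee_rot: [-1.924, 2.484, -0.001]
force: [0.4, 0.7, -1.5]
opening: 0.0336
gripper_force: 45.5
clock: 15.97
eef_pos: [0.395, -0.2943, 0.0998]
ee_rot: [-1.924, 2.484, -0.001]
force: [-0.7, -0.2, -1.0]
opening: 0.0337
gripper_force: 45.5
clock: 16.13
eef_pos: [0.3951, -0.2943, 0.0994]
ee_rot: [-1.924, 2.483, -0.001]
force: [-5.2, 3.5, 14.4]
opening: 0.0334
gripper_force: 47.0
```

Touched at the predicted height (0.0994). I release, rise and go to the bundle.

```bash
python3 steer.py '0.036 0 0 -0.001 0;0.04 0 0 -0.001 0;0.044 0 0 -0.001 0;0.044 0 0 -0.001 0;0.046 0 0 -0.02 0;0.05 0 0 -0.05 0;0.07 0 0 -0.08 0;0.085 0 0 -0.11 0'; python3 -c "
from h import *
for n in('scene','top'):
    _,w=cloud(n);print(rect(w,(.394,-.294),.05,.062,.095))
go(.4546,.010,.2,-63.5)"
```

```text
clock: 16.8
eef_pos: [0.3947, -0.294, 0.2098]
ee_rot: [1.924, -2.483, -0.001]
force: [2.0, -0.1, -0.1]
opening: 0.0723
gripper_force: 0.0
[ 395.4 -299.4   53.1   39.1   73.5   74.9  366. ]
[ 396.4 -295.8   52.8   35.7   74.4   76.2  475. ]
shift [-0.3102  0.0202  0.0121] turn 0.856 q6 -1.96 f [ 0.  -0.3 -0.4] clk 16.9
```

```bash
python3 steer.py '0.085 -0.039 0.0025 0 0.11;0.085 -0.078 0.005 0 0.22;0.085 -0.117 0.0075 0 0.33;0.085 -0.156 0.01 0 0.44;0.085 -0.195 0.013 0 0.55;0.085 -0.234 0.015 0 0.66;0.085 -0.273 0.018 0 0.76;0.085 -0.3102 0.0202 0 0.856'; python3 steer.py '0.085 0 0 0 0';python3 -c "
from h import *
_,w=cloud('scene');print(rect(w,(.4546,.010),.06,.02,.04))
go(.4546,.010,.080,-63.5)"
```

```text
clock: 17.57
eef_pos: [0.4496, -0.0056, 0.2084]
ee_rot: [0.733, -3.055, 0.0]
force: [-0.6, -0.0, 0.7]
opening: 0.0851
gripper_force: 0.0
clock: 17.65
eef_pos: [0.4503, -0.0023, 0.2083]
ee_rot: [-0.731, 3.055, 0.002]
force: [0.4, -1.2, -0.2]
opening: 0.0852
gripper_force: 0.0
[454.5   8.5  79.1  29.2  27.3  27.4 298. ]
shift [-0.0108  0.0107  0.1283] turn 0.016 q6 -0.49 f [-1.2 -0.4 -0.7] clk 17.7
```

```bash
python3 steer.py '0.085 0 0 0 0;0.085 0 0 0 0';python3 -c "
from h import *
go(.4546,.010,.080,-63)"
```

```text
clock: 17.87
eef_pos: [0.4495, -0.0078, 0.2084]
ee_rot: [0.743, -3.052, 0.0]
force: [1.0, 0.3, 0.2]
opening: 0.0849
gripper_force: 0.0
shift [-0.0127  0.0135  0.1284] turn 0.006 q6 -0.49 f [1.  0.3 0.2] clk 17.8667
```

```bash
python3 steer.py '0.085 -0.0127 0.0135 0.03 0;0.085 -0.0127 0.0135 0.06 0;0.085 -0.0127 0.0135 0.09 0;0.085 -0.0127 0.0135 0.11 0;0.085 -0.0127 0.0135 0.124 0;0.085 -0.0127 0.0135 0.1284 0;0.085 -0.0127 0.0135 0.1284 0';python3 -c "
from h import *
go(.4546,.010,.080,-63)"
```

```text
clock: 18.45
eef_pos: [0.4542, 0.0097, 0.0795]
ee_rot: [0.739, -3.051, -0.001]
force: [-0.2, 0.2, 0.7]
opening: 0.0848
gripper_force: 0.0
shift [-0.0005  0.0001 -0.0005] turn 0.004 q6 -0.45 f [-0.2  0.2  0.7] clk 18.45
```

```bash
python3 steer.py '0.025 0 0 0 0;0.025 0 0 0 0;0.025 0 0 0 0;0.025 0 0 0 0;0.025 0 0 0 0;0.025 0 0 0 0;0.025 0 0 0 0;0.025 0 0 0 0' 40;  python3 steer.py '0.025 0 0 -0.03 0;0.025 0 0 -0.06 0;0.025 0 0 -0.09 0;0.025 0 0 -0.12 0;0.025 0 0 -0.14 0;0.025 0 0 -0.14 0'; python3 -c "
from h import *
go(.4707,-.3135,.22,-14.5)
c,w=cloud('scene');print(rect(w,(.4546,.010),.06,.02,.04))
cv2.imwrite('pics/g4.png',c[90:290,190:440].repeat(3,0).repeat(3,1))
"
```

```text
clock: 19.12
eef_pos: [0.4553, 0.0106, 0.0811]
ee_rot: [-0.741, 3.052, -0.001]
force: [-2.6, -0.9, 11.2]
opening: 0.0323
gripper_force: 39.3
clock: 19.62
eef_pos: [0.4565, 0.0107, 0.2245]
ee_rot: [-0.74, 3.047, -0.002]
force: [0.7, 0.0, -0.0]
opening: 0.0321
gripper_force: 41.2
shift [ 0.1361 -0.2946  0.0046] turn -0.841 q6 -0.45 f [ 0.7  0.  -0. ] clk 19.6167
None
```

View pics/g4.png

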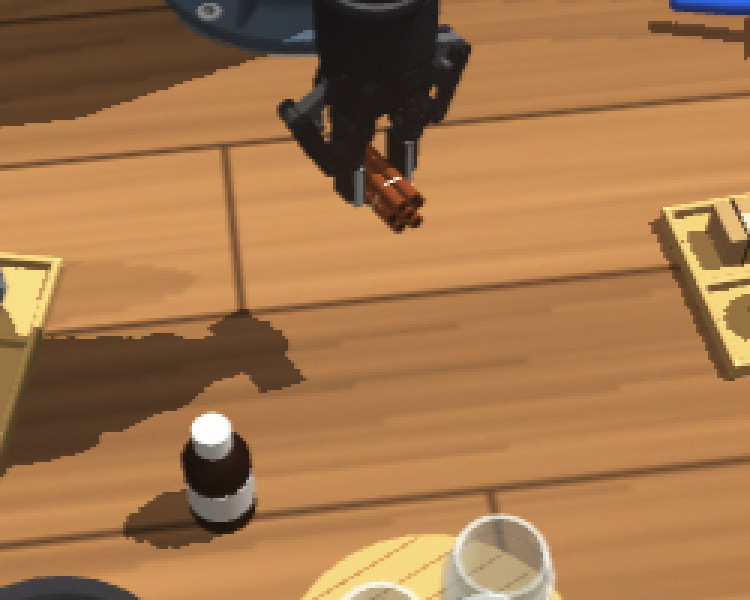

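The bundle hangs level between the pads at about (393,190) in the crop. I carry it to the middle section of tray3.

```bash
python3 steer.py '0.025 0.017 -0.0368 0 -0.105;0.025 0.034 -0.0737 0 -0.21;0.025 0.051 -0.11 0 -0.315;0.025 0.068 -0.147 0 -0.42;0.025 0.085 -0.184 0 -0.525;0.025 0.102 -0.221 0 -0.63;0.025 0.119 -0.258 0 -0.735;0.025 0.1361 -0.2946 0 -0.841'; python3 steer.py '0.025 0 0 0 0;0.025 0 0 0 0;0.025 0 0 0 0'; python3 -c "
from h import *
go(.4707,-.3135,.089,-14.5)"
```

```text
clock: 20.33
eef_pos: [0.4679, -0.3081, 0.219]
ee_rot: [1.929, -2.479, -0.002]
force: [1.1, 1.1, -0.7]
opening: 0.032
gripper_force: 41.1
clock: 20.58
eef_pos: [0.4682, -0.3059, 0.2191]
ee_rot: [1.921, -2.486, -0.003]
force: [0.5, 0.9, -1.0]
opening: 0.0316
gripper_force: 41.1
shift [ 0.0068 -0.0045  0.1301] turn -0.002 q6 -1.89 f [ 0.5  0.9 -1. ] clk 20.5833
```

```bash
python3 steer.py '0.025 0.0068 -0.0045 0 0;0.025 0.0068 -0.0045 0.03 0;0.025 0.0068 -0.0045 0.06 0;0.025 0.0068 -0.0045 0.09 0;0.025 0.0068 -0.0045 0.115 0;0.025 0.0068 -0.0045 0.126 0;0.025 0.0068 -0.0045 0.13 0;0.025 0.0068 -0.0045 0.13 0'; python3 steer.py '0.025 0 0 0.001 0;0.025 0 0 0.001 0';python3 steer.py '0.025 0 0 0.001 0;0.025 0 0 0.001 0'
```

```text
clock: 21.25
eef_pos: [0.4715, -0.3135, 0.0903]
ee_rot: [1.923, -2.484, -0.001]
force: [0.9, 1.0, 0.4]
opening: 0.032
gripper_force: 41.1
clock: 21.42
eef_pos: [0.4722, -0.3143, 0.0907]
ee_rot: [-1.923, 2.484, -0.003]
force: [0.9, 0.2, -0.6]
opening: 0.0322
gripper_force: 41.1
clock: 21.58
eef_pos: [0.4717, -0.3142, 0.089]
ee_rot: [-1.923, 2.484, -0.002]
force: [-0.2, -0.4, -0.3]
opening: 0.0322
gripper_force: 41.1
```

```bash
python3 steer.py '0.025 0 0 0.001 0;0.025 0 0 0.001 0';python3 steer.py '0.025 0 0 0.001 0;0.025 0 0 0.001 0';python3 steer.py '0.025 0 0 0.001 0;0.025 0 0 0.001 0'
```

```text
clock: 21.75
eef_pos: [0.4714, -0.314, 0.0874]
ee_rot: [-1.923, 2.484, -0.0]
force: [0.1, -0.5, -0.6]
opening: 0.0323
gripper_force: 41.1
clock: 21.92
eef_pos: [0.4714, -0.314, 0.0871]
ee_rot: [-1.923, 2.484, -0.001]
force: [-4.7, 2.8, 14.0]
opening: 0.0322
gripper_force: 42.8
clock: 22.08
eef_pos: [0.4714, -0.314, 0.087]
ee_rot: [-1.923, 2.484, -0.002]
force: [-11.4, 6.5, 32.7]
opening: 0.0321
gripper_force: 45.0
```

```bash
python3 steer.py '0.035 0 0 -0.001 0;0.038 0 0 -0.001 0;0.039 0 0 -0.001 0;0.039 0 0 -0.001 0;0.041 0 0 -0.02 0;0.045 0 0 -0.05 0;0.07 0 0 -0.085 0;0.085 0 0 -0.12 0'; python3 -c "
from h import *
for n in('scene','top'):
    _,w=cloud(n);print(rect(w,(.4707,-.3135),.05,.023,.045))
go(.6048,-.1188,.205,75.5)"
```

```text
clock: 22.75
eef_pos: [0.4709, -0.3136, 0.2062]
ee_rot: [1.923, -2.484, -0.002]
force: [0.6, -0.8, -0.3]
opening: 0.068
gripper_force: 0.0
[ 475.2 -319.2   80.    28.5   74.8   32.9  428. ]
[ 471.4 -314.1   82.1   33.1   74.4   33.   542. ]
shift [-0.2231 -0.0781  0.0056] turn 1.57 q6 -1.9 f [0.7 0.3 0.3] clk 22.85
```

```bash
python3 steer.py '0.085 -0.0279 -0.0098 0 0.12;0.085 -0.0558 -0.0195 0 0.24;0.085 -0.0837 -0.0293 0 0.36;0.085 -0.1116 -0.039 0 0.48;0.085 -0.1394 -0.0488 0 0.6;0.085 -0.1673 -0.0586 0 0.72;0.085 -0.1952 -0.0683 0 0.84;0.085 -0.2231 -0.0781 0 0.96'; python3 steer.py '0.085 0 0 0 0.12;0.085 0 0 0 0.24;0.085 0 0 0 0.36;0.085 0 0 0 0.48;0.085 0 0 0 0.6;0.085 0 0 0 0.61;0.085 0 0 0 0.61'; python3 -c "
from h import *
_,w=cloud('scene');print(rect(w,(.605,-.119),.05,.096,.11))
go(.6048,-.1188,.110,75.5)"
```

```text
clock: 23.52
eef_pos: [0.6035, -0.1162, 0.2048]
ee_rot: [0.549, -3.093, -0.0]
force: [0.3, -0.3, 0.2]
opening: 0.0848
gripper_force: 0.0
clock: 24.1
eef_pos: [0.6028, -0.1175, 0.2049]
ee_rot: [-0.391, -3.117, -0.0]
force: [-1.1, 0.8, -0.5]
opening: 0.0848
gripper_force: 0.0
[ 604.7 -119.3   23.9   23.4   -4.2   98.7  111. ]
shift [-0.0023 -0.0007  0.095 ] turn 0.004 q6 0.06 f [-0.1  1.3 -0.1] clk 24.15
```

```bash
python3 steer.py '0.085 -0.0023 -0.0007 0.03 0;0.085 -0.0023 -0.0007 0.055 0;0.085 -0.0023 -0.0007 0.075 0;0.085 -0.0023 -0.0007 0.088 0;0.085 -0.0023 -0.0007 0.095 0;0.085 -0.0023 -0.0007 0.095 0'; python3 steer.py '0.035 0 0 0 0;0.035 0 0 0 0;0.035 0 0 0 0;0.035 0 0 0 0;0.035 0 0 0 0;0.035 0 0 0 0;0.035 0 0 0 0' 45;  python3 steer.py '0.035 0 0 -0.03 0;0.035 0 0 -0.06 0;0.035 0 0 -0.09 0;0.035 0 0 -0.1 0;0.035 0 0 -0.1 0'; python3 -c "
from h import *
go(.5472,-.3333,.21,75.5)"
```

```text
clock: 24.65
eef_pos: [0.6042, -0.1187, 0.1088]
ee_rot: [-0.392, -3.115, -0.0]
force: [-0.5, -0.4, -0.5]
opening: 0.0852
gripper_force: 0.0
clock: 25.23
eef_pos: [0.6056, -0.1189, 0.1116]
ee_rot: [0.395, 3.115, -0.0]
force: [-1.1, 0.3, 6.7]
opening: 0.0444
gripper_force: 45.4
clock: 25.65
eef_pos: [0.6063, -0.1191, 0.2136]
ee_rot: [0.395, 3.111, -0.001]
force: [0.5, -0.2, -1.4]
opening: 0.0446
gripper_force: 47.1
shift [ 0.0037 -0.2222  0.0035] turn 0.001 q6 0.06 f [ 0.5 -0.2 -1.4] clk 25.65
```

```bash
python3 steer.py '0.035 0.0005 -0.03 0 0;0.035 0.001 -0.06 0 0;0.035 0.0015 -0.09 0 0;0.035 0.002 -0.12 0 0;0.035 0.0025 -0.15 0 0;0.035 0.003 -0.18 0 0;0.035 0.0035 -0.205 0 0;0.035 0.0037 -0.2222 0 0'; python3 steer.py '0.035 0 0 0 0;0.035 0 0 0 0'; python3 -c "
from h import *
go(.5472,-.3333,.1185,75.5)"
```

```text
clock: 26.32
eef_pos: [0.5444, -0.335, 0.2085]
ee_rot: [-0.398, -3.114, -0.001]
force: [-0.3, 0.6, -1.5]
opening: 0.0446
gripper_force: 47.1
clock: 26.48
eef_pos: [0.5451, -0.3335, 0.2086]
ee_rot: [-0.398, -3.114, -0.001]
force: [0.2, 0.8, -1.7]
opening: 0.0447
gripper_force: 47.1
shift [-0.0022  0.0006  0.0901] turn -0.001 q6 -0.29 f [ 0.2  0.8 -1.7] clk 26.4833
```

```bash
python3 steer.py '0.035 -0.0022 0 0.03 0;0.035 -0.0022 0 0.055 0;0.035 -0.0022 0 0.075 0;0.035 -0.0022 0 0.085 0;0.035 -0.0022 0 0.09 0;0.035 -0.0022 0 0.09 0'; python3 steer.py '0.035 0 0 0.001 0;0.035 0 0 0.001 0';python3 steer.py '0.035 0 0 0.001 0;0.035 0 0 0.001 0'
```

```text
clock: 26.98
eef_pos: [0.5478, -0.3328, 0.1195]
ee_rot: [-0.395, -3.115, -0.001]
force: [0.2, -0.0, -1.5]
opening: 0.0446
gripper_force: 47.1
clock: 27.15
eef_pos: [0.5486, -0.3337, 0.1204]
ee_rot: [0.395, 3.115, -0.001]
force: [-1.0, -0.4, -1.8]
opening: 0.0448
gripper_force: 47.1
clock: 27.32
eef_pos: [0.5483, -0.3337, 0.1189]
ee_rot: [0.396, 3.116, -0.001]
force: [0.3, 0.4, -2.4]
opening: 0.0447
gripper_force: 47.1
```

```bash
python3 steer.py '0.035 0 0 0.001 0;0.035 0 0 0.001 0';python3 steer.py '0.035 0 0 0.001 0;0.035 0 0 0.001 0'
```

```text
clock: 27.48
eef_pos: [0.5482, -0.3337, 0.1177]
ee_rot: [0.396, 3.116, -0.0]
force: [1.1, -0.5, 0.8]
opening: 0.0451
gripper_force: 47.2
clock: 27.65
eef_pos: [0.5484, -0.3338, 0.1176]
ee_rot: [0.396, 3.115, -0.001]
force: [-2.5, 3.5, 12.8]
opening: 0.045
gripper_force: 48.4
```

Seated at the predicted height (0.1176). I release, rise well clear and check everything.

```bash
python3 steer.py '0.049 0 0 -0.0005 0;0.055 0 0 -0.0005 0;0.06 0 0 -0.0005 0;0.06 0 0 -0.0005 0;0.065 0 0 -0.02 0;0.07 0 0 -0.05 0;0.08 0 0 -0.08 0;0.085 0 0 -0.11 0'; python3 steer.py '0.085 0 0 -0.03 0;0.085 0 0.04 -0.06 0;0.085 0 0.08 -0.06 0;0.085 0 0.12 -0.06 0;0.085 0 0.16 -0.06 0;0.085 0 0.2 -0.06 0;0.085 0 0.24 -0.06 0;0.085 0 0.24 -0.06 0'
python3 - <<'E'
from h import *
T=dict(block=((.417,.3155),.055,.025,.045),disc=((.493,.32),.05,.03,.05),tin=((.395,-.295),.05,.062,.09),bundle=((.471,-.314),.05,.023,.045),cap=((.548,-.333),.05,.1,.115))
for n in("top","scene"):
    c,w=cloud(n);cv2.imwrite(f"pics/{n}F.png",c)
    for k,a in T.items(): print(n,k,rect(w,*a))
    for t,xy,r in(("tray2",(.45,.31),.12),("tray3",(.471,-.313),.15)):
        m=((w[...,2]>.003)&(np.hypot(w[...,0]-xy[0],w[...,1]-xy[1])<r)).astype(np.uint8)
        m=cv2.morphologyEx(m,cv2.MORPH_OPEN,np.ones((3,3)))
        l=cv2.connectedComponentsWithStats(m);i=1+l[2][1:,4].argmax();q=w.copy();q[l[1]!=i]=np.nan
        print(n,t,rect(q,xy,r,.011,.02))
E
```

```text
clock: 28.32
eef_pos: [0.5477, -0.3334, 0.2274]
ee_rot: [-0.396, -3.116, -0.0]
force: [1.6, -0.6, 1.4]
opening: 0.0847
gripper_force: 0.0
clock: 28.98
eef_pos: [0.6091, -0.0949, 0.2862]
ee_rot: [0.387, 3.118, 0.003]
force: [0.1, 0.5, -0.5]
opening: 0.085
gripper_force: 0.0
top block [433.6 320.   74.6  66.6   4.1  35.7 702. ]
top disc [490.9 320.8  51.1  45.5  88.   41.5 479. ]
top tin None
top bundle None
top cap None
top tray2 [ 455.8  319.8  164.6  119.4    5.1   14.4 1016. ]
top tray3 [ 428.2 -352.6  111.3   18.3  -14.7   14.   165. ]
scene block [431.7 316.7  77.4  65.    4.6  34.1 456. ]
scene disc [490.6 317.2  48.9  48.2 -24.5  40.  351. ]
scene tin [ 396.2 -299.1   52.3   36.8   75.5   74.7  364. ]
scene bundle [ 475.4 -319.6   81.    30.5   77.    32.9  425. ]
scene cap [ 548.3 -335.5   24.9   24.6   86.5  104.8  122. ]
scene tray2 [455.5 315.6 167.4 119.2   4.9  13.4 723. ]
scene tray3 [ 470.6 -316.   246.9  119.6  -14.4   13.9 1084. ]
```

View pics/topF.png

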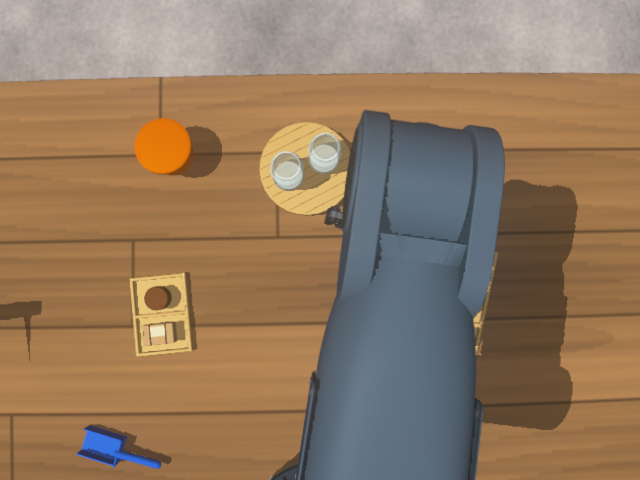

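View pics/sceneF.png

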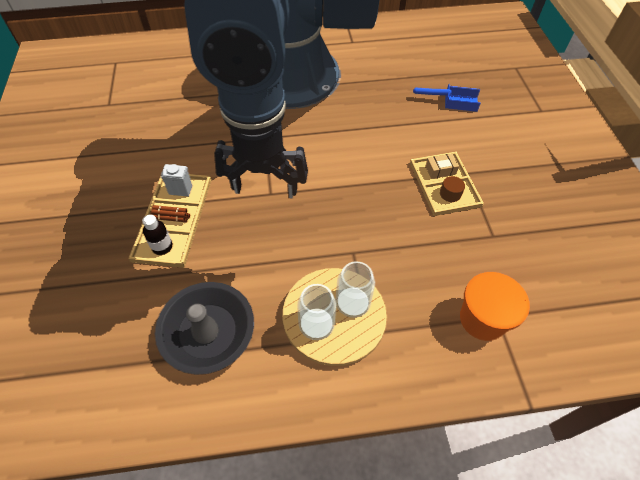

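The tray3 items stand in their sections at about (177,181), (168,213) and (157,236) in the scene view, and tray2 holds the block and disc at (443,165) and (452,188). The jars and pestle haven't moved, all the heights match, and the arm is clear, so I hand in.

```bash
python3 steer.py '0.085 0 0 0 0;0.085 0 0 0 0' >/dev/null; python3 -c "
from workcell import arm
print(arm.finish_job())"
```

```text
the job is handed in; nothing more can be done
None
```

Both spice kits are made up and the job is handed in at about 29 s of the 128 s allowed: disc and block in the two-section tray, bundle, bottle and tin in the three-section tray, with the jars and pestle where they were; the hand-in call gave no verdict, but the last camera measurements agree with the limits.

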